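Check the welding iron and hold its reset

ROBOT

A 6-joint arm with a two-finger parallel gripper is mounted at the origin on the work surface. World frame = base frame: x ahead of the robot, y to its left, z up, the work surface at z = 0. Lengths are in m, angles in rad, forces in N, time in s.
With the tool pointing down it reaches from about 0.35 to 0.85 m from the base axis. Payload 8.1 kg.
Tool frame: the origin (TCP) lies at the very end of the fingers, on their centre line; the grasp point (between the pads) lies 19 mm behind it; z points along the fingers, y is the direction in which the jaws open and shut (so a half turn about z gives the same grasp; the last joint's range is limited). The gripper opens to 93 mm and grips with 3 to 60 N. Pads are 15 mm wide; open, the fingers measure 128 mm over their backs; the gripper's body (75 mm by 188 mm) begins 65 mm behind the grasp point.
Start: joints at [1.129, 0.13, 1.488, -0, 1.523, -0.085], TCP at [0.21, 0.562, 0.183] pointing down, gripper open.
Joint ranges: [-2.96, 2.96], [-0.89, 2.26], [0.02, 2.5], [-1.34, 4.48], [0, 2.73], [-2.66, 2.66]. Speed limits (rad/s): [2.39, 2.39, 2.79, 3.14, 3.14, 3.14].

INTERFACE

Orientations are given as a rotation vector (axis times angle).
In Python, from plant import read_state, read_camera, close_job gives the robot as it stands.
- The arm moves only by the tool jog_arm, never from a script. Its argument "motion" is one flat list of numbers, 7 for each row, row after row: the opening, from 0 (shut) to 1 (fully open), then the shift along the tool's x, y, z scaled (see below), then the turn, a rotation vector about the tool's x, y, z scaled (see below). A call has 1 to 8 rows; each row is the pose to reach, as a shift and turn from the pose measured when the call began, along the tool's axes at that moment; what a row does not reach only later rows make up. The controller multiplies each number of a shift by 0.5 m and each number of a turn by 90 degrees. A row lasts 1/10 s, in which the tool goes at most 50 mm and 8.59 degrees, less where a joint would pass 70% of its speed; a pose out of reach is approached as far as the arm can. A call with a number of a shift or a turn outside -1 to 1 is refused whole. A call with a gripper value outside its range is refused whole. The fingers move at their own pace and stop on an object; "grip_force" is the grip in N (left out, the last holds). Time passes only in rows, so rows that repeat a pose let the fingers close. It gives the time, the measured TCP pose, the force and the opening at its end, in the units of the state.
- read_state(): the state, without advancing time (a new reading comes with each control period).
- read_camera(name): name is "scene" or "side" or "wrist"; returns a dict with "frame" (384x512x3 uint8, red, green, blue), "vertical_fov" (degrees; the focal length in pixels is half the picture's height over the tangent of half this angle, whatever the lens; pixels are square), "cx", "cy" (the principal point, pixels), "world_from_camera" (4x4, takes a point from camera to world coordinates); the wrist camera has in their place "hand_eye" (4x4, takes a point from camera to tool coordinates, whose origin is the TCP and whose axes are the flange's). Camera axes: x right, y down, z forward; pixel columns grow to the right and rows downward; lengths in m; the calibration is good to about 2 mm. A picture is of the moment at which its call begins: read the wrist's pose just before it. There is no depth.
- close_job(): hands the job in, once; it reports no verdict.
The state is a dict: "t": time; "q": joint angles; "dq": joint speeds; "joint_torque": joint torques, N m; "tool_pos": TCP position; "orientation": TCP orientation; "force": force on the tool from outside, world axes, zero at the start; "wrist_torque": the same for the moment, N m; "opening": finger opening in m.
Only numpy, scipy, OpenCV 4.12 (cv2) and the standard library are available. Lean on these libraries where they do the work, as an engineer would, in place of code of your own. Each camera call takes 0.05 s, during which the arm holds its last target.

TASK

The pipe-welding iron's safety cut-out has tripped. Take the square-bodied pen thermometer out of its wooden holder and, to check that the iron has cooled, point its nose at the middle of the round top face of the iron's heating head from about ten centimetres away, holding it steady there for at least a second without touching the iron; then reach the thermometer's slim nose through the round hole in the control unit's cover and push the recessed reset button right down, without forcing it. Finish while still gripping the thermometer and holding the button down, and leave everything else on the bench where it is.

Things in the scene. Friction and masses are not known exactly. Their poses are not given: they have to be found in the camera images.
- thermo: Pen thermometer, 125 mm long, about 80 g, standing nose down in one of the holder's two holes. A slim steel nose (7 mm diameter, 45 mm long) below a grey square body (22 x 22 mm across the flats, 80 mm long). Origin at the tip of the nose; z runs up along the pen from tip to butt, x and y are square to the body's four flats (all four alike for gripping). It reads what lies straight ahead of the nose, along -z.
- thermo_body (a point): Centre of the thermometer's square body, 85 mm above the tip and 40 mm below the flat butt end; axes as the thermometer. In the holder it lies 100 mm above the bench.
- thermo_tip (a point): Tip of the thermometer's nose; axes as the thermometer. In the holder it lies 15 mm above the bench.
- holder: Plywood block screwed to the bench, 70 (x) x 150 (y) x 60 (z) mm, origin at the centre of its underside, with two upright through holes of 11.5 mm at y = -37.5 and +37.5 mm. Thermometer and scriber stand in them, either way round, their bodies resting on the block's top, their noses hanging 45 mm into the holes: lift straight up to take one out.
- iron_face (a point): Centre of the flat round top face (44 mm diameter, facing straight up, 90 mm above the bench) of the heating head of the pipe-welding iron. The iron is fixed in a steel bench stand; its barrel (46 mm thick at most, top 98 mm above the bench) and handle run 300 mm from the head along this point's +x, level. z is up.
- iron: The pipe-welding iron with its stand, all one fixed thing; origin on the bench right under the centre of the heating head, axes as iron_face.
- controller: Control unit fixed to the bench: grey case 130 (x) x 110 (y) x 70 (z) mm with a level white cover; origin at the centre of its underside. On the cover a black dial (38 mm wide, 12 mm high) at x -30, y +22 mm, the reset hole at x -30, y -25 mm, and flat black vent marks on the +x half.
- hole (a point): Centre of the round hole (18 mm diameter, upright, cover 8 mm thick) in the control unit's cover, at the level of its top surface, 70 mm above the bench; axes as the control unit, z up.
- reset_top (a point): Centre of the top of the recessed reset button, a 22 mm black disc centred under the hole, 25 mm below the cover's top surface when up; the space around it is empty.
- reset (a joint): How far the reset button is pushed down: 0 up, 0.006 m at its stop. Sprung: starts to move at about 1.7 N, at its stop at about 5 N; springs back when let go.
- scriber_mid (a point): Bystander: scriber standing in the other hole of the holder, slim steel shank like the thermometer's nose, round turned wooden handle 24 mm thick at most, its top 126 mm above the bench. The point is 80 mm above its tip, within the handle.
- fitting_a: Bystander: small round brass fitting, 30 mm wide, 26 mm high, standing on the bench; origin at the centre of its underside.
- fitting_b: Bystander: small round brass fitting, 30 mm wide, 32 mm high, standing on the bench; origin at the centre of its underside.
- pipe_tee: Bystander: grey plastic pipe piece with a tee, 230 mm long, 28 mm high, lying; origin under its middle.
- cutter: Bystander: red pipe cutter, 190 mm long, 20 mm high, lying; origin under its middle.
- tape: Bystander: tape measure, 65 x 32 x 60 mm high, standing; origin under its middle.
- pencil: Bystander: flat carpenter's pencil, 165 mm long, 7 mm high; origin under its middle.
- union: Bystander: square brass union, 38 x 36 x 44 mm high with a round port on top; origin under its middle.

How it is judged:
By the outcome, as a careful person would: the job done as asked, in the order asked, and still so for the second after the job is handed in, while the arm keeps its last pose, push and grip.
It also fails if it takes over 48 s, if anything falls off the work surface, if the arm or the gripper's body presses on something with over 40 N, if the wrist force passes 120 N, or if a joint passes its speed limit or range.

## Working session

There is one attempt and no reset: what is moved stays moved. The work goes in short steps, Python scripts to look and compute and a tool call to move; the robot and the scene stay as the last step left them, time stands still between calls to the robot, and variables do not carry over. Pictures are saved under pics/ and viewed, and the job is handed in when it is done.

Besides the shell and the picture viewer there is one more tool, called after "Call:" as name(argument=value, ...) on one line, values as JSON. jog_arm: Moves the arm, as the interface text tells. Its arguments: {"type":"object","properties":{"motion":{"type":"array","items":{"type":"number"}},"grip_force":{"type":"number"}},"required":["motion"]}

```bash
ls; mkdir -p pics; python3 - <<'E'
from plant import *
import cv2,pickle
print(read_state())
d={}
for n in ("scene","side","wrist"):
    s=read_state(); c=read_camera(n); d[n]=(s,c)
    cv2.imwrite(f"pics/{n}0.png",c["frame"][:,:,::-1])
    print(n,{k:v for k,v in c.items() if k!="frame"})
pickle.dump(d,open("d0.pkl","wb"))
E
```

```text
pics
{'t': 0.0, 'q': array([ 1.12860500e+00,  1.31137297e-01,  1.48926983e+00,  2.15378069e-05,
        1.52295819e+00, -8.53984746e-02]), 'dq': array([-0.00061802,  0.00106611, -0.00115079, -0.00141735, -0.00057035,
       -0.00056951]), 'joint_torque': array([-2.55007202e-03, -5.59852767e+01, -4.91747832e+01,  7.65026081e-02,
        3.59539955e-02, -1.17494242e-04]), 'tool_pos': array([0.2092693 , 0.56166868, 0.18180692]), 'orientation': array([-5.57396607e-01, -3.09125732e+00,  2.67895619e-03]), 'force': array([ 0.74157381, -0.67995766,  0.39744351]), 'wrist_torque': array([-0.05359782,  0.04017252,  0.03606535]), 'opening': 0.09316407781107934}
scene {'vertical_fov': 55.945081757093995, 'cx': 256.8594088752973, 'cy': 196.63335645432983, 'world_from_camera': array([[-0.47762521,  0.5213009 , -0.7071913 ,  1.3731523 ],
       [ 0.87852238,  0.29119397, -0.37868786,  0.47624075],
       [ 0.00851952, -0.80215425, -0.59705609,  0.84538945],
       [ 0.        ,  0.        ,  0.        ,  1.        ]])}
side {'vertical_fov': 50.738572083644826, 'cx': 259.49534295485864, 'cy': 189.01966797782893, 'world_from_camera': array([[ 0.99382888, -0.0608234 ,  0.09276134,  0.35640901],
       [-0.11068593, -0.59854887,  0.79340272, -0.99334265],
       [ 0.00726474, -0.79877391, -0.60158745,  0.80966428],
       [ 0.        ,  0.        ,  0.        ,  1.        ]])}
wrist {'vertical_fov': 66.17165479236739, 'cx': 254.84156388929864, 'cy': 192.71599358271118, 'hand_eye': array([[-2.71831519e-04, -9.67004316e-01, -2.54759846e-01,
         7.08558762e-02],
       [ 9.99999963e-01, -2.57801595e-04, -8.84607780e-05,
        -2.44977017e-04],
       [ 1.98644594e-05, -2.54759861e-01,  9.67004350e-01,
        -2.02026439e-01],
       [ 0.00000000e+00,  0.00000000e+00,  0.00000000e+00,
         1.00000000e+00]])}
```

View pics/scene0.png

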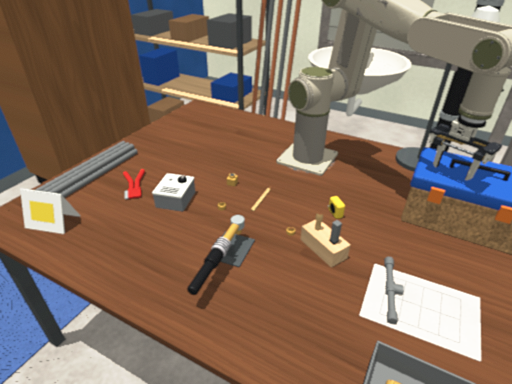

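View pics/side0.png

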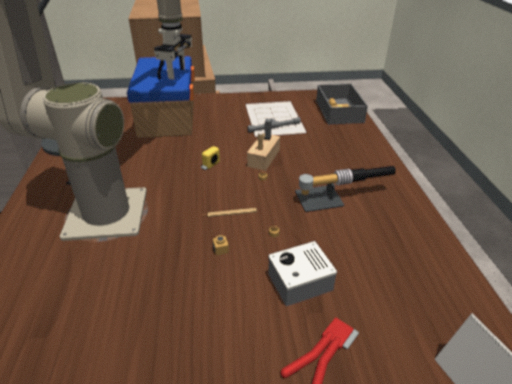

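View pics/wrist0.png

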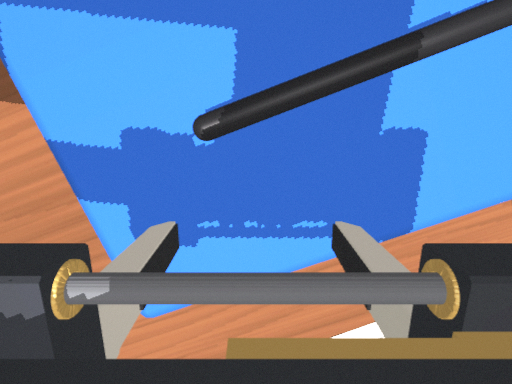

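The scene view shows the holder at about (325,242), with the dark square thermometer at (336,232) and the scriber at (318,222). The iron head is at (238,222) and the controller at (174,190). I'll enlarge these for picking.

```bash
python3 - <<'E'
import pickle,cv2,numpy as np
d=pickle.load(open("d0.pkl","rb"))
def crop(n,x0,y0,x1,y1,f):
    im=d[n][1]["frame"][y0:y1,x0:x1,::-1]
    im=cv2.resize(im,None,fx=f,fy=f,interpolation=cv2.INTER_CUBIC)
    for x in range((x0+9)//10*10,x1,10): cv2.putText(im,str(x),((x-x0)*f,8),0,.3,(0,255,255)); cv2.line(im,((x-x0)*f+f//2,10),((x-x0)*f+f//2,14),(0,255,255))
    for y in range((y0+9)//10*10,y1,10): cv2.putText(im,str(y),(0,(y-y0)*f+f//2+4),0,.3,(0,255,255))
    return im
a=crop("scene",295,190,355,270,6);b=crop("side",240,120,290,185,6)
def st(*l):
    h=max(i.shape[0] for i in l); return np.hstack([cv2.copyMakeBorder(i,0,h-i.shape[0],0,8,0) for i in l])
cv2.imwrite("pics/h.png",st(a,b))
cv2.imwrite("pics/c.png",st(crop("scene",145,165,205,215,6),crop("side",260,235,340,305,5)))
cv2.imwrite("pics/i.png",st(crop("scene",185,205,260,295,5),crop("side",290,160,365,215,5)))
E
```

```text
(no output)
```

View pics/h.png

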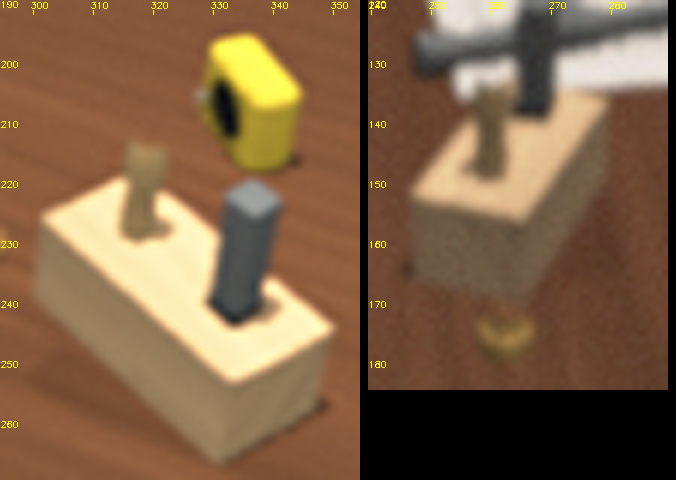

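View pics/c.png

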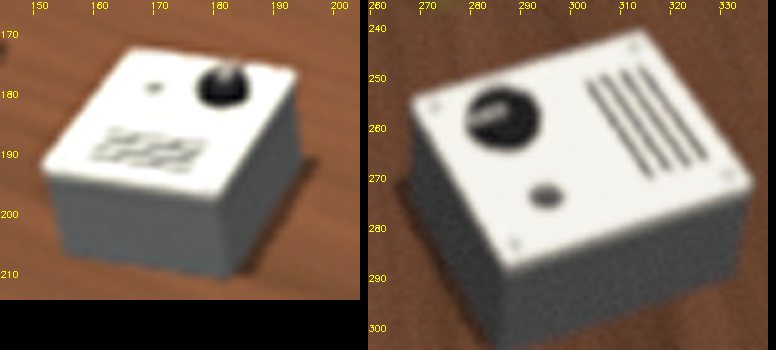

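View pics/i.png

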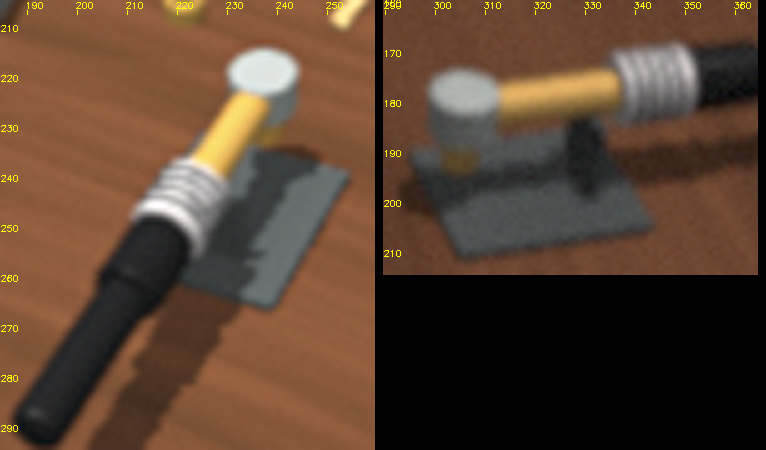

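```bash
cat > h.py <<'E'
import numpy as np
from scipy.spatial.transform import Rotation as R
def ray(c,px,s=None):
    H,W=c["frame"].shape[:2]; f=H/2/np.tan(np.radians(c["vertical_fov"])/2)
    d=np.array([(px[0]-c["cx"])/f,(px[1]-c["cy"])/f,1])
    if "world_from_camera" in c: T=c["world_from_camera"]
    else:
        B=np.eye(4);B[:3,:3]=R.from_rotvec(s["orientation"]).as_matrix();B[:3,3]=s["tool_pos"]; T=B@c["hand_eye"]
    return T[:3,3],T[:3,:3]@d
def plane(c,px,z,s=None):
    o,d=ray(c,px,s); return o+d*(z-o[2])/d[2]
E
python3 - <<'E'
from h import *
import pickle
d=pickle.load(open("d0.pkl","rb"))
P={"scene":{"hold":(.06,[(301.2,225.7),(333.2,253.2),(350,244),(314.2,219.2)]),"thermo":(.14,[(336.7,222.5)]),"scr":(.126,[(319,214)]),
"ctl":(.07,[(151.5,192),(180.7,197.3),(194,176.5),(166.5,172.3)]),"hole":(.07,[(170.2,179.2)]),"iron":(.09,[(237.1,219.1)]),"hnd":(.075,[(192.5,289.5)])},
"side":{"hold":(.06,[(246.8,151.2),(265.3,156.2),(279.3,135.8)]),"ctl":(.07,[(268.3,254.5),(287.5,288.1),(336.3,270.9),(314.3,240.5)]),"hole":(.07,[(295.1,273.7)]),"iron":(.09,[(305.5,177.7)])}}
for n in P:
  for k,(z,l) in P[n].items():
    a=np.array([plane(d[n][1],p,z)[:2] for p in l]); print(n,k,a.round(4).tolist())
    if len(a)>1: print("   edges",[(round(float(np.hypot(*v)),3),round(float(np.degrees(np.arctan2(v[1],v[0]))),1)) for v in np.diff(a,axis=0)],a.mean(0))
s=d["scene"][0]; print(R.from_rotvec(s["orientation"]).as_matrix().round(3))
E
```

```text
scene hold [[0.5124, 0.1819], [0.5815, 0.3154], [0.5182, 0.3481], [0.4605, 0.2073]]
   edges [(0.15, 62.6), (0.071, 152.7), (0.152, -112.3)] [0.51817424 0.26317053]
scene thermo [[0.535, 0.2991]]
scene scr [[0.5061, 0.2338]]
scene ctl [[0.617, -0.3639], [0.5909, -0.2512], [0.4587, -0.2905], [0.4872, -0.4025]]
   edges [(0.116, 103.0), (0.138, -163.5), (0.116, -75.7)] [ 0.53846828 -0.32702032]
scene hole [[0.5183, -0.3585]]
scene iron [[0.6162, -0.0005]]
scene hnd [[0.9057, 0.0355]]
side hold [[0.4521, 0.2193], [0.5128, 0.1803], [0.5821, 0.3159]]
   edges [(0.072, -32.7), (0.152, 62.9)] [0.51562859 0.23850438]
side ctl [[0.4622, -0.2905], [0.4926, -0.3997], [0.6176, -0.3608], [0.5877, -0.2535]]
   edges [(0.113, -74.5), (0.131, 17.3), (0.111, 105.6)] [ 0.54001558 -0.32614824]
side hole [[0.5177, -0.3591]]
side iron [[0.6144, -0.001]]
[[-0.937  0.349 -0.001]
 [ 0.349  0.937 -0.002]
 [ 0.    -0.002 -1.   ]]
```

Call:
jog_arm(motion=[1,0,0,-0.14,0,0,0,1,0,0,-0.14,0,0,0,1,-0.793,-0.268,-0.14,0,0,0,1,-0.793,-0.268,-0.14,0,0,0,1,-0.793,-0.268,-0.14,0,0,0,1,-0.793,-0.268,-0.14,0,0,0,1,-0.793,-0.268,-0.14,0,0,0,1,-0.793,-0.268,-0.14,0,0,0])

```text
t: 0.95
tool_pos: [0.4433, 0.371, 0.2519]
orientation: [-0.557, -3.091, 0.002]
force: [2.0, 0.2, 0.3]
opening: 0.0928
```

Call:
jog_arm(motion=[0.7,-0.24,-0.09,0,0,0,0,0.7,-0.24,-0.09,0,0,0,0,0.7,-0.24,-0.09,0,0,0,0,0.7,-0.24,-0.09,0,0,0,0])

```text
t: 1.35
tool_pos: [0.5424, 0.2834, 0.2509]
orientation: [-0.564, -3.089, 0.005]
force: [-0.6, 0.8, 0.1]
opening: 0.0675
```

```bash
python3 - <<'E'
from plant import *
import cv2,pickle
s=read_state(); c=read_camera("wrist"); pickle.dump((s,c),open("d1.pkl","wb"))
print(s["tool_pos"],s["orientation"],s["q"].round(3))
cv2.imwrite("pics/w1.png",c["frame"][:,:,::-1])
E
```

```text
[0.54239676 0.28342676 0.25089485] [-0.56449766 -3.08944746  0.00491133] [ 0.399  0.148  1.346 -0.002  1.65  -0.81 ]
```

View pics/w1.png

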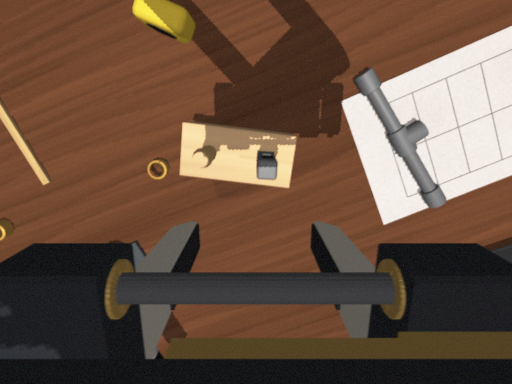

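```bash
python3 - <<'E'
import pickle,cv2
s,c=pickle.load(open("d1.pkl","rb"))
im=c["frame"][110:200,170:310,::-1]
cv2.imwrite("pics/w1z.png",cv2.resize(im,None,fx=5,fy=5,interpolation=cv2.INTER_CUBIC))
E
```

```text
(no output)
```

View pics/w1z.png

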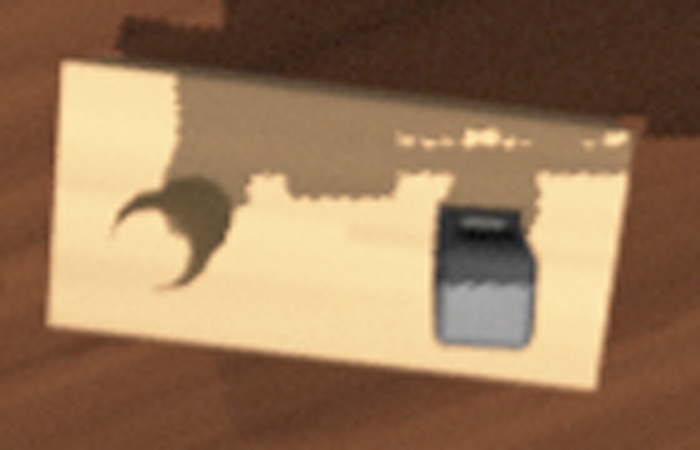

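```bash
cat >> h.py <<'E'
def totool(s,p):
    return R.from_rotvec(s["orientation"]).as_matrix().T@(np.array(p)-s["tool_pos"])
def turn(s,yaw):  # rotvec to reach tool down with y axis at world angle yaw(deg)
    a=np.radians(yaw); y=np.array([np.cos(a),np.sin(a),0]); z=np.array([0,0,-1.]); x=np.cross(y,z)
    M=np.column_stack([x,y,z]); return R.from_matrix(R.from_rotvec(s["orientation"]).as_matrix().T@M).as_rotvec()
def yawof(s):
    y=R.from_rotvec(s["orientation"]).as_matrix()[:,1]; return np.degrees(np.arctan2(y[1],y[0]))
E
python3 - <<'E'
from h import *
import pickle
s,c=pickle.load(open("d1.pkl","rb"))
p=plane(c,(266.7,169.1),.14,s); print(p, yawof(s))
h=[plane(c,(170+x/5-.5,110+y/5-.5),.06,s)[:2] for x,y in [(62,62),(640,120),(597,388),(48,325)]]
print(np.array(h).round(4), np.mean(h,0))
for a,b in [((440,343),(530,347)),((530,347),(535,255))]:
  q=[plane(c,(170+x/5-.5,110+y/5-.5),.14,s) for x,y in (a,b)]; v=q[1]-q[0]; print(np.degrees(np.arctan2(v[1],v[0])),np.hypot(*v[:2]))
t=totool(s,[.534,.298,.200]); print(t/.5)
for y in (67,66): print(turn(s,y)/(np.pi/2))
E
```

```text
[0.53290784 0.29997292 0.14      ] 69.29054956245284
[[0.4502 0.2161]
 [0.5173 0.3517]
 [0.5816 0.3176]
 [0.5123 0.1839]] [0.51536296 0.2673115 ]
66.71735093098637 0.019541426476232686
157.24944965264012 0.02006903111621204
[0.0259733  0.02165574 0.10173053]
[-0.00207729 -0.00022241  0.0254501 ]
[-0.0020793  -0.00020429  0.0365612 ]
```

Call:
jog_arm(motion=[0.6,0.026,0.023,0.08,-0.002,0,0.025,0.6,0.026,0.023,0.08,-0.002,0,0.025,0.6,0.026,0.023,0.08,-0.002,0,0.025,0.6,0.026,0.023,0.08,-0.002,0,0.025])

```text
t: 1.8
tool_pos: [0.5329, 0.3012, 0.213]
orientation: [0.62, 3.079, 0.003]
force: [0.9, -0.6, 0.9]
opening: 0.0556
```

```bash
python3 - <<'E'
from plant import *
import cv2,pickle
s=read_state(); c=read_camera("wrist"); pickle.dump((s,c),open("d2.pkl","wb"))
from h import *
print(s["tool_pos"],yawof(s))
im=c["frame"][:,:,::-1]
cv2.imwrite("pics/w2.png",cv2.resize(im[100:240,180:340],None,fx=4,fy=4,interpolation=cv2.INTER_CUBIC))
E
```

```text
[0.53290035 0.301221   0.21299387] 67.24471269381687
```

View pics/w2.png

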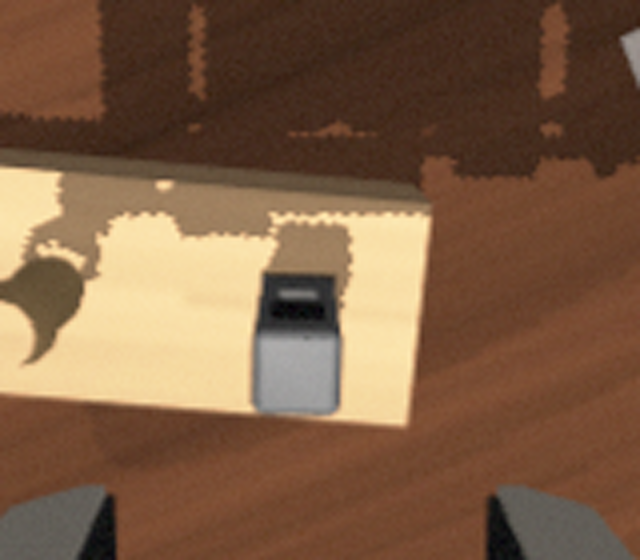

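```bash
python3 - <<'E'
from h import *
import pickle
s,c=pickle.load(open("d2.pkl","rb"))
L=[(258,332),(340,335),(339,411),(252,411)]
q=np.array([plane(c,(180+x/4-.5,100+y/4-.5),.14,s) for x,y in L]); print(q.round(4),q.mean(0))
for a,b in ((0,1),(1,2),(3,2),(0,3)): v=q[b]-q[a];print(np.degrees(np.arctan2(v[1],v[0])),np.hypot(*v[:2]))
for p in (q.mean(0),[.534,.2985,0]):
  print(totool(s,[*p[:2],.084])/.5)
print(turn(s,66)/(np.pi/2))
E
```

```text
[[0.521  0.2948 0.14  ]
 [0.5293 0.3126 0.14  ]
 [0.5467 0.3052 0.14  ]
 [0.5385 0.2857 0.14  ]] [0.53388505 0.29956149 0.14      ]
65.05809558649415 0.019625727786021983
-23.027526832586258 0.018967288007587874
67.19888971992577 0.02117136926395238
-27.54338860471141 0.01976793565024553
[-0.00306414 -0.00276621  0.25798357]
[-0.00409732 -0.00463502  0.25798033]
[1.15400481e-03 7.56865844e-05 1.38300573e-02]
```

Call:
jog_arm(motion=[0.6,-0.003,-0.0035,0.08,0.001,0,0.014,0.6,-0.003,-0.0035,0.16,0.001,0,0.014,0.6,-0.003,-0.0035,0.22,0.001,0,0.014,0.6,-0.003,-0.0035,0.26,0.001,0,0.014,0.6,-0.003,-0.0035,0.26,0.001,0,0.014,0.6,-0.003,-0.0035,0.26,0.001,0,0.014])

```text
t: 2.45
tool_pos: [0.5351, 0.2995, 0.085]
orientation: [0.654, 3.071, 0.003]
force: [-0.7, 0.3, -0.3]
opening: 0.0562
```

```bash
python3 - <<'E'
from plant import *
import cv2,pickle
s=read_state(); c=read_camera("wrist")
from h import *
print(s["tool_pos"],yawof(s),s["force"],s["opening"])
im=c["frame"][:,:,::-1]
cv2.imwrite("pics/w3.png",im)
E
```

```text
[0.53507974 0.29951436 0.0850209 ] 65.96553681205863 [-0.66898088  0.33548329 -0.27893794] 0.0562130736269525
```

View pics/w3.png

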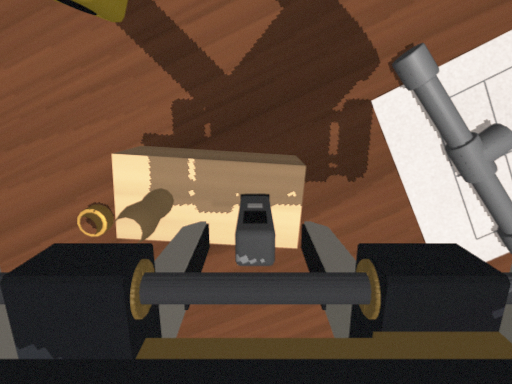

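Call:
jog_arm(motion=[0,0,0,0,0,0,0,0,0,0,0,0,0,0,0,0,0,0,0,0,0,0,0,0,0,0,0,0,0,0,0,0,0,0,0,0,0,0,0,0,0,0], grip_force=30)

```text
t: 3.1
tool_pos: [0.5357, 0.2999, 0.086]
orientation: [0.653, 3.069, 0.004]
force: [1.4, -0.7, 1.3]
opening: 0.0217
```

Call:
jog_arm(motion=[0,0,0,-0.03,0,0,0,0,0,0,-0.08,0,0,0,0,0,0,-0.16,0,0,0,0,0,0,-0.24,0,0,0,0,0,0,-0.32,0,0,0,0,0,0,-0.4,0,0,0,0,0,0,-0.4,0,0,0])

```text
t: 3.8
tool_pos: [0.5374, 0.3007, 0.2952]
orientation: [0.651, 3.06, 0.016]
force: [-0.6, -0.5, -0.6]
opening: 0.0219
```

```bash
python3 - <<'E'
from plant import *
import cv2,pickle
d={}
for n in ("scene","side","wrist"):
    s=read_state(); c=read_camera(n); d[n]=(s,c)
pickle.dump(d,open("d4.pkl","wb"))
from h import *
print(s["tool_pos"],yawof(s),s["force"],s["opening"],R.from_rotvec(s["orientation"]).as_matrix()[:,2])
a=d["scene"][1]["frame"][90:280,260:420,::-1];b=d["side"][1]["frame"][20:210,200:360,::-1]
cv2.imwrite("pics/s4.png",cv2.resize(np.hstack([a,b]),None,fx=2.5,fy=2.5,interpolation=cv2.INTER_CUBIC))
cv2.imwrite("pics/w4.png",d["wrist"][1]["frame"][:,:,::-1])
E
```

```text
[0.5356006  0.29979391 0.28831655] 65.96213759340836 [ 0.03915255 -0.37790117 -1.81197432] 0.02164428509816893 [ 0.00728502  0.00335827 -0.99996782]
```

View pics/s4.png

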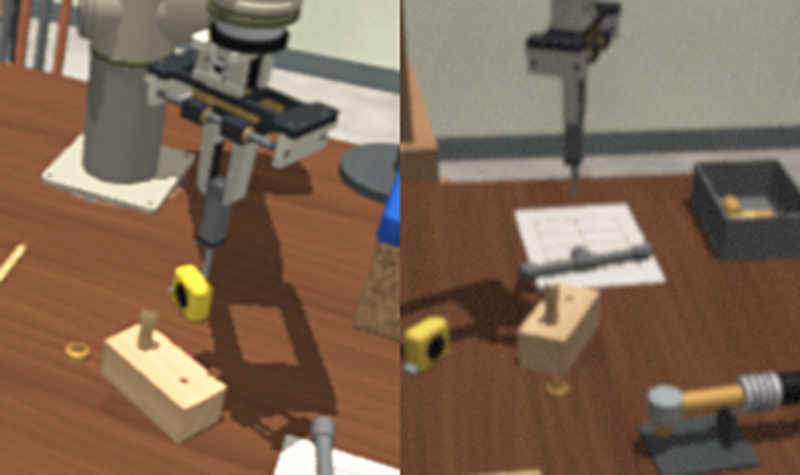

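View pics/w4.png

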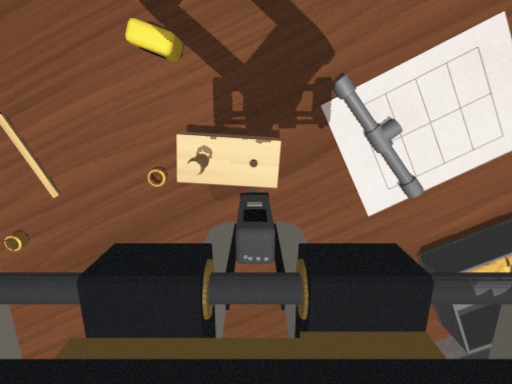

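```bash
cat >> h.py <<'E'
def tri(rs):
    A=np.zeros((3,3));b=np.zeros(3)
    for o,d in rs:
        d=d/np.linalg.norm(d);M=np.eye(3)-np.outer(d,d);A+=M;b+=M@o
    p=np.linalg.solve(A,b); return p,[float(np.linalg.norm((np.eye(3)-np.outer(d,d)/(d@d))@(p-o))) for o,d in rs]
E
python3 - <<'E'
from h import *
import pickle
d=pickle.load(open("d4.pkl","rb"))
p,r=tri([ray(d["scene"][1],(342.3,199.9)),ray(d["side"][1],(269.1,95.9))])
print(p,r)
for n in d: print(n,d[n][0]["tool_pos"],totool(d[n][0],p))
s,c=d["wrist"]
print(plane(c,(254,190),.288-.071,s))
print(totool(s,[.6155,-.0005,.288-0.02+0.0])/.5)
E
```

```text
[0.53776315 0.30316825 0.22719524] [0.0009754496721832508, 0.0009754496721831158]
scene [0.53743646 0.30065372 0.29521511] [0.00147821 0.0015743  0.06803285]
side [0.53661287 0.30026827 0.29147183] [0.00066104 0.00251092 0.06429986]
wrist [0.5356006  0.29979391 0.28831655] [-0.00027733  0.00359369  0.06114643]
[0.53428807 0.29964514 0.217     ]
[-0.39037929 -0.48364665  0.03977899]
```

Call:
jog_arm(motion=[0,-0.05,-0.06,0,0,0,0,0,-0.11,-0.13,0,0,0,0,0,-0.17,-0.21,0,0,0,0,0,-0.23,-0.29,0.01,0,0,0,0,-0.29,-0.36,0.02,0,0,0,0,-0.34,-0.42,0.03,0,0,0,0,-0.375,-0.465,0.045,0,0,0,0,-0.39,-0.484,0.054,0,0,0])

```text
t: 4.75
tool_pos: [0.6133, -0.0037, 0.2557]
orientation: [-0.658, -3.071, -0.003]
force: [0.2, 0.1, -1.3]
opening: 0.0222
```

Call:
jog_arm(motion=[0,0,0,0,0,0,0,0,0,0,0,0,0,0,0,0,0,0,0,0,0])

```text
t: 5.05
tool_pos: [0.613, -0.0021, 0.2556]
orientation: [-0.656, -3.071, -0.003]
force: [0.1, 0.4, -1.2]
opening: 0.0214
```

```bash
cat > look.py <<'E'
import sys,cv2,pickle
from plant import *
from h import *
k=sys.argv[1]; d={}
for n in ("scene","side","wrist"):
    s=read_state(); c=read_camera(n); d[n]=(s,c)
    print(n,s["tool_pos"].round(4))
    cv2.imwrite(f"pics/{n}{k}.png",c["frame"][:,:,::-1])
pickle.dump(d,open(f"d{k}.pkl","wb"))
print(s["t"],yawof(s),s["force"].round(2),s["wrist_torque"].round(3),s["opening"],R.from_rotvec(s["orientation"]).as_matrix()[:,2].round(4),s["q"].round(2))
def cr(n,cx,cy,w=60,f=6):
    x0,y0=int(cx-w//2),int(cy-w//2); print(n,"x0,y0",x0,y0)
    return cv2.resize(d[n][1]["frame"][y0:y0+w,x0:x0+w,::-1],None,fx=f,fy=f,interpolation=cv2.INTER_CUBIC)
a=[float(v) for v in sys.argv[2:]]
cv2.imwrite(f"pics/z{k}.png",np.hstack([cr("scene",a[0],a[1]),cr("side",a[2],a[3])]))
E
python3 look.py 5 238 200 305 160
```

```text
scene [ 0.613  -0.0021  0.2556]
side [ 0.6132 -0.0021  0.256 ]
wrist [ 0.6134 -0.0022  0.2562]
5.15 65.89853163449207 [-0.75 -0.13 -0.58] [ 0.003 -0.027  0.023] 0.021985665521825317 [ 1.e-04  2.e-03 -1.e+00] [-0.09  0.15  1.34  0.    1.66 -1.24]
scene x0,y0 208 170
side x0,y0 275 130
```

View pics/z5.png

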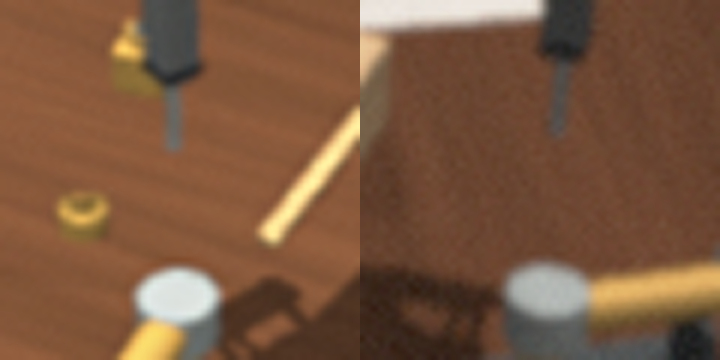

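View pics/wrist5.png

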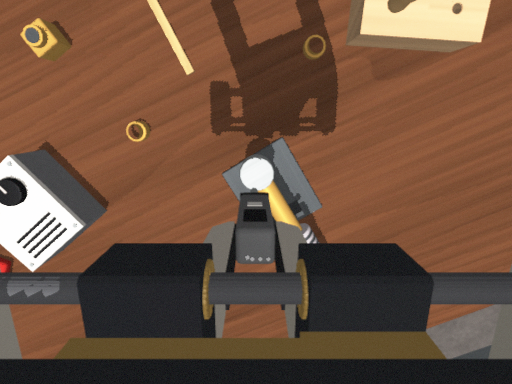

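```bash
python3 - <<'E'
from h import *
import pickle
d=pickle.load(open("d5.pkl","rb"))
A,B=d["scene"][1],d["side"][1]
p,r=tri([ray(A,(236.5,194.6)),ray(B,(307.3,151.8))]); print("tip",p,r)
f,r=tri([ray(A,(237,219)),ray(B,(305.7,178.2))]); print("face",f,r)
# body bottom edge centre
b,r=tri([ray(A,(208+174/6-.5,170+80/6-.5)),ray(B,(275+204/6-.5,130+54/6-.5))]); print("bodybottom",b,r)
s,c=d["wrist"]; print("face wrist",plane(c,(257,174),.09,s))
print("tip in tool",totool(d["side"][0],p),totool(d["side"][0],b))
E
```

```text
tip [ 0.61201117 -0.00275749  0.18452251] [0.0001920752419806799, 0.00019207524198039204]
face [ 0.61486726 -0.00189141  0.08877118] [0.00012249808012912148, 0.00012249808012902366]
bodybottom [ 0.61202893 -0.00167428  0.22866178] [0.0004409943797578102, 0.00044099437975779406]
face wrist [ 6.15825162e-01 -3.27572315e-04  9.00000000e-02]
tip in tool [ 0.00078553 -0.00119947  0.07147204] [ 0.00126247 -0.00012355  0.02733516]
```

Call:
jog_arm(motion=[0,-0.004,0.004,-0.011,0,0,0,0,-0.004,0.004,-0.011,0,0,0,0,-0.004,0.004,-0.011,0,0,0,0,-0.004,0.004,-0.011,0,0,0])

```text
t: 5.6
tool_pos: [0.6161, -0.0013, 0.2618]
orientation: [-0.656, -3.072, -0.003]
force: [-1.3, -0.2, -1.3]
opening: 0.0216
```

Call:
jog_arm(motion=[0,0,0,0,0,0,0,0,0,0,0,0,0,0,0,0,0,0,0,0,0,0,0,0,0,0,0,0,0,0,0,0,0,0,0,0,0,0,0,0,0,0,0,0,0,0,0,0,0,0,0,0,0,0,0,0])

```text
t: 6.4
tool_pos: [0.6161, -0.0013, 0.2618]
orientation: [-0.656, -3.072, -0.003]
force: [-0.1, -0.5, -0.7]
opening: 0.0214
```

Call:
jog_arm(motion=[0,0,0,0,0,0,0,0,0,0,0,0,0,0,0,0,0,0,0,0,0,0,0,0,0,0,0,0,0,0,0,0,0,0,0,0,0,0,0,0,0,0,0,0,0,0,0,0,0,0,0,0,0,0,0,0])

```text
t: 7.2
tool_pos: [0.6161, -0.0013, 0.2619]
orientation: [0.656, 3.072, 0.003]
force: [-0.1, -0.8, -1.4]
opening: 0.0221
```

```bash
python3 look.py 6 238 200 305 160
```

```text
scene [ 0.6161 -0.0013  0.2619]
side [ 0.6161 -0.0013  0.2618]
wrist [ 0.6161 -0.0013  0.2619]
7.3 65.90117731477898 [-0.01  0.29 -1.51] [ 0.022  0.033 -0.074] 0.02192725157493631 [ 5.0e-04  1.9e-03 -1.0e+00] [-0.09  0.16  1.32  0.    1.67 -1.24]
scene x0,y0 208 170
side x0,y0 275 130
```

View pics/z6.png

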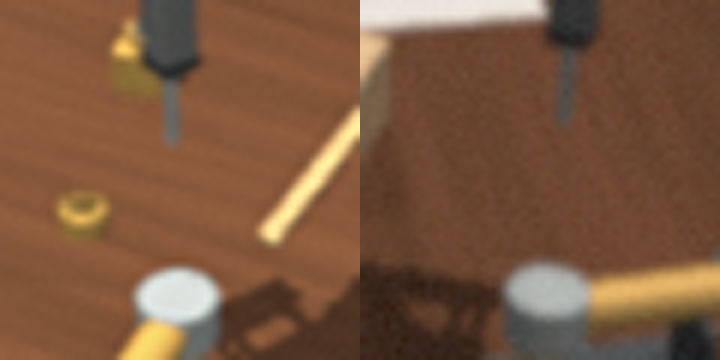

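Call:
jog_arm(motion=[0,-0.012,-0.08,0,0,0,0,0,-0.025,-0.17,0,0,0,0,0,-0.04,-0.26,0,0,0,0,0,-0.055,-0.35,0,0,0,0,0,-0.07,-0.44,0,0,0,0,0,-0.083,-0.53,0,0,0,0,0,-0.096,-0.62,0,0,0,0,0,-0.108,-0.7,0,0,0,0])

```text
t: 8.15
tool_pos: [0.5215, -0.345, 0.2613]
orientation: [0.657, 3.072, 0.003]
force: [0.8, 0.5, -1.0]
opening: 0.022
```

Call:
jog_arm(motion=[0,0,0,0.04,0,0,0,0,0,0,0.1,0,0,0,0,0,0,0.16,0,0,0,0,0,0,0.16,0,0,0,0,0,0,0.16,0,0,0])

```text
t: 8.65
tool_pos: [0.5213, -0.3446, 0.1813]
orientation: [-0.656, -3.071, -0.003]
force: [-0.2, -0.5, -0.9]
opening: 0.0218
```

```bash
python3 look.py 7 170 175 295 260;python3 - <<'E'
from h import *
import pickle
s=pickle.load(open("d7.pkl","rb"))["wrist"][0]
print(totool(s,[.518,-.359,s["tool_pos"][2]])/.5)
E
```

```text
scene [ 0.5213 -0.3446  0.1813]
side [ 0.5221 -0.3452  0.183 ]
wrist [ 0.5226 -0.3455  0.1838]
8.75 65.87913309427896 [ 0.86 -0.33 -0.53] [-0.042  0.003  0.022] 0.021687553182859316 [ 3.e-03 -4.e-04 -1.e+00] [-0.67  0.2   1.41  0.    1.53 -1.82]
scene x0,y0 140 145
side x0,y0 265 230
[-2.66807837e-03 -2.84494043e-02 -1.58588733e-05]
```

View pics/z7.png

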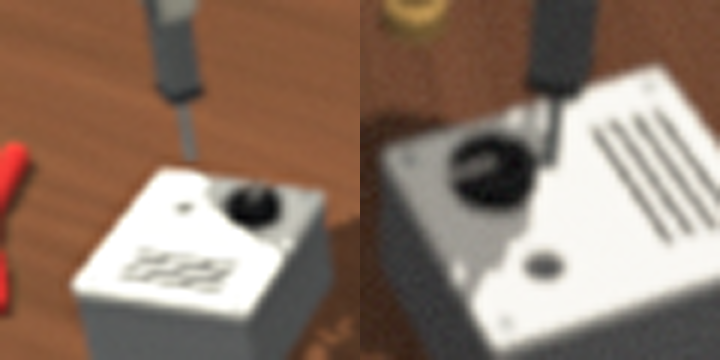

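View pics/wrist7.png

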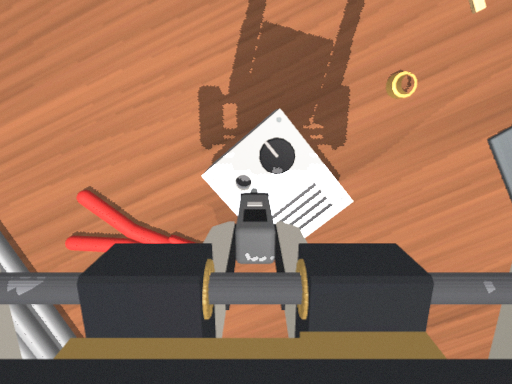

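```bash
python3 - <<'E'
from h import *
import pickle,cv2
s,c=pickle.load(open("d7.pkl","rb"))["wrist"]
print(plane(c,(243.5,182),.07,s),plane(c,(254,189),s["tool_pos"][2]-.071,s),s["tool_pos"])
d=pickle.load(open("d7.pkl","rb"))
# scene (184,207)/6, side (545-360,265)/6
print(plane(d["scene"][1],(140+184/6-.5,145+207/6-.5),.07),plane(d["side"][1],(265+185/6-.5,230+265/6-.5),.07))
print(tri([ray(d["scene"][1],(140+190/6-.5,145+160/6-.5)),ray(d["side"][1],(265+187/6-.5,230+163/6-.5))]))
E
```

```text
[ 0.51790677 -0.35723771  0.07      ] [ 0.52000768 -0.34545357  0.11277433] [ 0.52259558 -0.34547216  0.18377433]
[ 0.51729944 -0.35950692  0.07      ] [ 0.51823352 -0.35909979  0.07      ]
(array([ 0.51976821, -0.34466981,  0.11202358]), [0.0007792017567819301, 0.0007792017567818759])
```

Call:
jog_arm(motion=[0,-0.005,-0.027,0,0,0,0,0,-0.005,-0.027,0.03,0,0,0,0,-0.005,-0.027,0.05,0,0,0,0,-0.005,-0.027,0.05,0,0,0,0,-0.005,-0.027,0.05,0,0,0,0,-0.005,-0.027,0.05,0,0,0])

```text
t: 9.4
tool_pos: [0.5197, -0.3588, 0.1591]
orientation: [0.655, 3.069, 0.0]
force: [0.1, 0.1, -1.1]
opening: 0.0217
```

```bash
python3 look.py 8 170 175 295 260
```

```text
scene [ 0.5197 -0.3588  0.1591]
side [ 0.5199 -0.359   0.1594]
wrist [ 0.5199 -0.359   0.1595]
9.5 65.89038052123915 [-0.48 -0.14 -0.81] [0.01  0.035 0.02 ] 0.021689927767008458 [ 0.0042 -0.0013 -1.    ] [-0.69  0.22  1.43  0.    1.49 -1.84]
scene x0,y0 140 145
side x0,y0 265 230
```

View pics/z8.png

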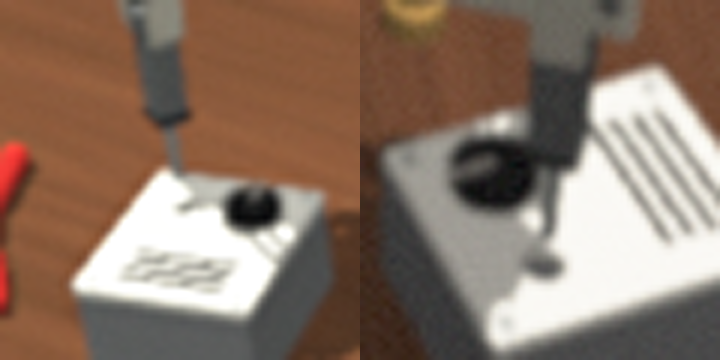

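```bash
python3 - <<'E'
from h import *
import pickle
d=pickle.load(open("d8.pkl","rb"))
for zz in (.088,): print(plane(d["scene"][1],(140+178/6-.5,145+177/6-.5),zz),plane(d["side"][1],(265+185/6-.5,230+233/6-.5),zz))
print(tri([ray(d["scene"][1],(140+178/6-.5,145+177/6-.5)),ray(d["side"][1],(265+185/6-.5,230+233/6-.5))]))
s=d["wrist"][0]; print(turn(s,65.9)/(np.pi/2))
E
```

```text
[ 0.5121811  -0.36548068  0.088     ] [ 0.51725199 -0.35842666  0.088     ]
(array([ 0.5163788 , -0.36150794,  0.09159339]), [0.00010015228437831919, 0.00010015228437836176])
[ 0.00032707  0.0027494  -0.00010759]
```

```bash
python3 - <<'E'
import pickle,cv2,numpy as np
d=pickle.load(open("d8.pkl","rb"))
a=d["scene"][1]["frame"][160:190,155:185,::-1];b=d["side"][1]["frame"][254:284,280:310,::-1]
cv2.imwrite("pics/z8b.png",cv2.resize(np.hstack([a,b]),None,fx=12,fy=12,interpolation=cv2.INTER_NEAREST))
E
```

```text
(no output)
```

View pics/z8b.png

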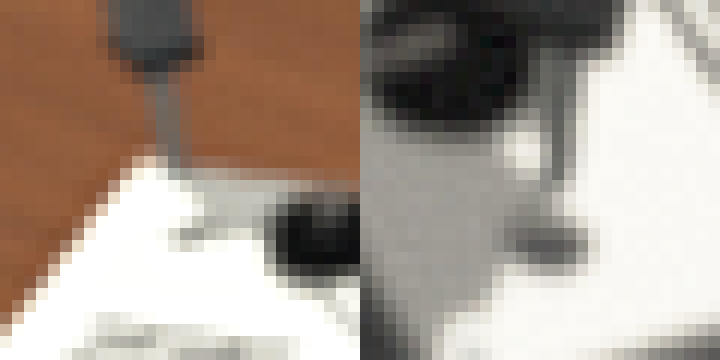

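```bash
python3 - <<'E'
from h import *
import pickle
d=pickle.load(open("d8.pkl","rb"))
def proj(c,p):
    T=np.linalg.inv(c["world_from_camera"]); q=T[:3,:3]@np.array(p)+T[:3,3]; H=384; f=H/2/np.tan(np.radians(c["vertical_fov"])/2)
    return (q[:2]/q[2]*f+[c["cx"],c["cy"]]).round(1)
for n in ("scene","side"):
  for z in (.07,.088,.0955,.11,.133): print(n,z,proj(d[n][1],(.518,-.3587,z)),proj(d[n][1],(.5199,-.359,z)))
E
```

```text
scene 0.07 [170.2 179.1] [169.8 179.4]
scene 0.088 [169.6 175.2] [169.2 175.4]
scene 0.0955 [169.3 173.5] [168.9 173.8]
scene 0.11 [168.8 170.3] [168.4 170.5]
scene 0.133 [167.9 165.1] [167.5 165.3]
side 0.07 [295.2 273.5] [296.  273.6]
side 0.088 [295.7 268.4] [296.5 268.4]
side 0.0955 [295.9 266.2] [296.7 266.2]
side 0.11 [296.2 261.9] [297.1 262. ]
side 0.133 [296.9 255. ] [297.7 255. ]
```

Call:
jog_arm(motion=[0,0,0,0.02,0,0.002,0,0,0,0,0.04,0,0.002,0,0,0,0,0.06,0,0.002,0,0,0,0,0.07,0,0.002,0,0,0,0,0.07,0,0.002,0,0,0,0,0.07,0,0.002,0])

```text
t: 10.15
tool_pos: [0.52, -0.359, 0.1244]
orientation: [0.656, 3.071, 0.001]
force: [-0.2, -0.4, -0.3]
opening: 0.0218
```

```bash
python3 look.py 9 170 175 295 260
```

```text
scene [ 0.52   -0.359   0.1244]
side [ 0.5202 -0.3592  0.1249]
wrist [ 0.5204 -0.3593  0.1251]
10.25 65.89251636353224 [-0.19  0.22 -0.79] [ 0.015 -0.068 -0.045] 0.021740182771402657 [ 2.e-03 -6.e-04 -1.e+00] [-0.69  0.25  1.46  0.    1.43 -1.84]
scene x0,y0 140 145
side x0,y0 265 230
```

View pics/z9.png

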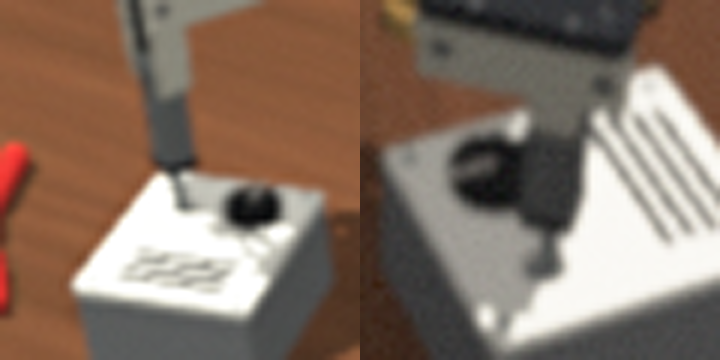

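Call:
jog_arm(motion=[0,0,0,0.008,0,0,0,0,0,0,0.016,0,0,0,0,0,0,0.02,0,0,0,0,0,0,0.02,0,0,0])

```text
t: 10.7
tool_pos: [0.5204, -0.3594, 0.115]
orientation: [0.656, 3.07, -0.0]
force: [0.7, -0.3, 1.2]
opening: 0.0218
```

Call:
jog_arm(motion=[0,0,0,0.004,0,0,0,0,0,0,0.006,0,0,0,0,0,0,0.006,0,0,0])

```text
t: 11.0
tool_pos: [0.5205, -0.3595, 0.1122]
orientation: [0.656, 3.07, -0.001]
force: [-0.6, 0.4, 2.8]
opening: 0.0218
```

Call:
jog_arm(motion=[0,0,0,0.003,0,0,0,0,0,0,0.005,0,0,0,0,0,0,0.005,0,0,0])

```text
t: 11.3
tool_pos: [0.5207, -0.3596, 0.11]
orientation: [0.655, 3.069, -0.001]
force: [-0.7, -0.2, 2.8]
opening: 0.0218
```

Call:
jog_arm(motion=[0,0,0,0.001,0,0,0,0,0,0,0.002,0,0,0,0,0,0,0.002,0,0,0])

```text
t: 11.6
tool_pos: [0.521, -0.3598, 0.1098]
orientation: [0.655, 3.069, -0.002]
force: [-1.6, 0.7, 7.8]
opening: 0.0218
```

Call:
jog_arm(motion=[0,0,0,0.001,0,0,0,0,0,0,0.001,0,0,0,0,0,0,0.001,0,0,0])

```text
t: 11.9
tool_pos: [0.5212, -0.3598, 0.1098]
orientation: [0.655, 3.068, -0.002]
force: [-1.3, 0.7, 5.4]
opening: 0.0214
```

```bash
python3 look.py 10 170 175 295 260; python3 - <<'E'
from plant import *
import numpy as np
F=[]
for i in range(4): read_camera("side"); s=read_state(); F.append(s["force"])
print(np.round(F,1),s["tool_pos"],s["opening"])
E
```

```text
scene [ 0.5212 -0.3598  0.1098]
side [ 0.5211 -0.3598  0.1098]
wrist [ 0.5211 -0.3598  0.1098]
12.0 65.8948729807148 [-0.19  0.46  5.78] [ 0.338  0.394 -0.01 ] 0.02155642015494374 [ 0.0038 -0.002  -1.    ] [-0.69  0.26  1.48  0.    1.4  -1.84]
scene x0,y0 140 145
side x0,y0 265 230
[[-0.9  1.4  5.8]
 [-1.1  0.7  6. ]
 [-1.8  1.5  6.7]
 [-1.6  1.   7.3]] [ 0.52112495 -0.35981052  0.10980851] 0.021601330520383447
```

View pics/z10.png

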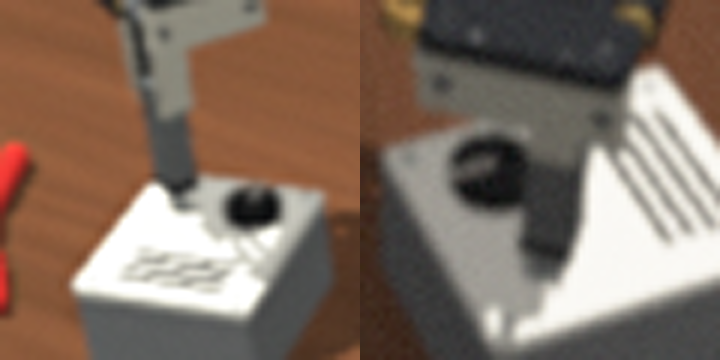

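View pics/side10.png

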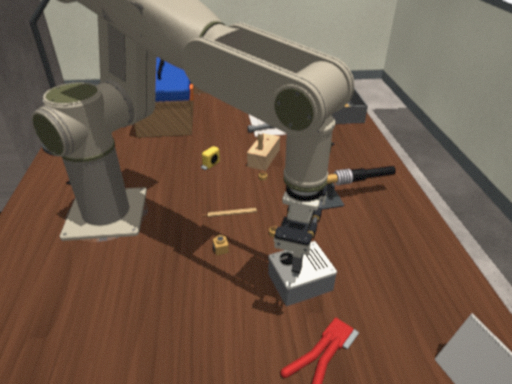

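Call:
jog_arm(motion=[0,0,0,0.002,0,0,0,0,0,0,0.002,0,0,0,0,0,0,0.002,0,0,0,0,0,0,0.002,0,0,0,0,0,0,0.002,0,0,0])

```text
t: 12.75
tool_pos: [0.5213, -0.3601, 0.1097]
orientation: [0.655, 3.068, -0.003]
force: [-1.8, 1.8, 7.7]
opening: 0.0216
```

```bash
python3 - <<'E'
from plant import *
import numpy as np
F=[]
for i in range(6): read_camera("side"); s=read_state(); F.append(s["force"])
print(np.round(F,1),s["tool_pos"],s["opening"],s["t"])
E
```

```text
[[-1.   1.   8.5]
 [-2.4  1.5  8.3]
 [-2.2  1.2  8.3]
 [-1.1  1.8  7.3]
 [-2.5  1.1  7.8]
 [-2.4  0.9  7.5]] [ 0.52133141 -0.36011731  0.10975611] 0.021919651610417114 13.05
```

The arm has stopped moving at the button's end stop, with a steady push of about 8 N. I'm handing in.

```bash
python3 -c "
from plant import *
print(close_job())"
```

```text
the job is handed in; nothing more can be done
None
```

I finished the job and handed it in at about 13 s of the 48 s allowed. At the end the gripper still held the thermometer, with the reset button pushed to its stop.

- **Pick-up:** I gripped the thermometer by two flats of its body at 30 N and lifted it straight up out of the holder. The gripper opening stayed at about 21.7 mm throughout, so it was still held at the end.
- **Pointing at the iron:** I held the nose straight down over the centre of the heating head's face for more than 1.6 s. By the arm's pose it was about 10 cm above the face and within 1–2 mm of its centre, and nothing touched the iron.
- **Reset button:** I passed the nose through the hole without feeling any contact. The force then rose like the button's spring over about 6 mm, and further pressing did not move the tool, so I take that as the stop. The final upward push was about 7.5–8.5 N steady, with about 2 N of sideways force.

**Checks that disagreed:**
- One camera estimate of the tip above the hole was off by about 3–4 mm, because the tip blended into the white cover. Comparing where the nose should appear in both views put it within about 1 mm.
- I read the button's depth from the arm's position and force, since the button itself could not be seen.

The last pictures showed nothing else on the bench visibly moved; I did not measure each item.

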